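# Tip the opened carton out of a packed laundry rack and stand it in the carry tote

## Robot

A 6-joint arm with a two-finger parallel gripper is mounted at the origin on the work surface. World frame = base frame: x ahead of the robot, y to its left, z up, the work surface at z = 0. Lengths are in m, angles in degrees, forces in N, time in s.
With the tool pointing down it reaches from about 0.375 to 0.9 m from the base axis. Payload 3.1 kg.
Tool frame: the origin (TCP) lies at the very end of the fingers, on their centre line; the grasp point (between the pads) lies 19 mm behind it; z points along the fingers, y is the line along which they close (so a half turn about z gives the same grasp; the last joint's range is limited). The gripper opens to 87 mm and grips with 3 to 60 N. Pads are 19 mm wide; open, the fingers measure 117 mm over their backs; the gripper's body (75 mm by 190 mm) begins 51 mm behind the grasp point.
Start: joints at [-74.914, 30.224, 82.088, -0, 67.689, -10.227], TCP at [0.267, -0.565, 0.223] pointing down, gripper open.
Joint ranges: [-176.69, 176.69], [-43.24, 126.21], [12.49, 139.97], [-82, 262], [0, 151.66], [-163.58, 163.58]. Speed limits (degrees/s): [159.86, 159.86, 180, 180, 180, 180].

## Interface

Orientations are given as a 3x3 rotation matrix whose columns are the frame's x, y, z axes.
In Python, from rig import bot, imaging gives the robot as it stands.
- The arm moves only by the tool drive_tool, never from a script. Its argument "deltas" is text: rows parted by semicolons, each of 5 numbers parted by spaces: the finger opening in mm, from 0 to 87, then the shift along the world's x, y, z in mm, then the turn about the world's z in rad. In form: jaw dx dy dz twist; .... A call has 1 to 12 rows; each row is the pose to reach, as a shift and turn from the pose commanded when the call began; what a row does not reach only later rows make up. A row lasts 1/10 s, in which the tool goes at most 50 mm and 8.59 degrees, less where a joint would pass 70% of its speed; a pose out of reach is approached as far as the arm can. A call with a gripper value outside its range is refused whole. The fingers move at their own pace and stop on an object; the grip force is fixed at half the most. Time passes only in rows, so rows that repeat a pose let the fingers close. It gives the time, the measured TCP pose, the force, the opening and the grip force at its end, in the units of the state.
- bot.read_state(): the state, without advancing time (a new reading comes with each control period).
- imaging.capture(name): name is "scene" or "top" or "wrist"; returns the picture (480x640x3 uint8, red, green, blue); there is no depth.
- imaging.camera_model(name): a dict with "fx", "fy", "cx", "cy" (pixels), "T" (4x4, takes a point from camera to world coordinates). Camera axes: x right, y down, z forward; pixel columns grow to the right and rows downward; lengths in m; the calibration is good to about 2 mm. A picture is of the moment at which its call begins: read the wrist's pose just before it. camera_model takes no time and is no camera call; for the wrist camera it gives the pose at the moment of the call.
- bot.hand_in(): hands the job in; it is judged then, once.
The state is a dict: "time_s": time; "joint_positions": joint angles; "qvel": joint speeds; "tau": joint torques, N m; "position": TCP position; "tcp_rot": TCP orientation; "force": force on the tool from outside, world axes, zero at the start; "moment": the same for the moment, N m; "opening": opening from 0.0 (shut) to 1.0 (fully open); "grasp_force": force on a finger pad.
Only numpy, scipy, OpenCV 4.12 (cv2) and the standard library are available. Lean on these libraries where they do the work, as an engineer would, in place of code of your own. Each camera call takes 0.05 s, during which the arm holds its last target. There are 200 camera calls.

## Task

In the laundry room's supply rack, cartons of washing tablets stand packed side by side; take the one whose top is already torn open: tip its top forward out of the row, its foot still on the rack, until it leans on the front rod, then take hold of it and lift it out over the rod. Set it down gently, upright and open end up, on the floor of the empty bay of the carry tote. Do not spill it, and leave the closed cartons standing in the rack and the other things where they are.

Things in the scene. Friction and masses are not known exactly. Their poses are not given: they have to be found in the camera images.
- open_carton: Opened carton, rigid cardboard, 92 deep (own x) x 56 thick (own y) x 200 mm high (own z), 0.33 to 0.55 kg, centre of mass about 90 mm up. Origin: centre of its underside; narrow front at own -x. Stands in one of the rack's four places, 2.5 mm free each side. Tipped forward about its lower front edge it topples by itself at about 27 degrees and comes to rest on the front rod at about 32.
- front_rim (a point): Middle of the top edge of the opened carton's front wall. Its top is torn off: walls 4 mm thick round an open well 84 (x) x 48 (y) mm, 42 mm deep to the white tablets inside (part of the carton). Axes as the carton.
- rack: White steel counter rack, fixed, 244 mm wide. Origin: on the counter, mid width, on the line of the carton fronts; own x runs from its front (robot side) to its back, y along the row. Base board 12 mm thick, x -44 to +116 mm; end plates 142 mm high from x = -2 mm back; back rods at x = 100 mm. Carton centres at x = 47, y = -88, -29, 29, 88 mm.
- front_rod (a point): Middle of the level retaining rod, 8 mm thick, that runs along the rack's front 31 mm ahead of the carton fronts, its axis 57 mm above the counter.
- shelf_edge (a point): Middle of the front wire (6 mm thick) of the rack's upper wire shelf, which hangs over the cartons, 300 mm above the counter, from 38 mm behind the carton fronts to the rack's back.
- closed_1: Closed carton with taped flat top, same cardboard and outer size (92 x 56 x 200 mm), 0.55 kg, loose, standing in the rack. Origin: centre of its underside, axes as the opened carton.
- closed_2: Another closed carton, as closed_1.
- closed_3: Another closed carton, as closed_1.
- tote: Grey plastic carry tote, open topped, fixed, 140 (own x) x 216 (own y) x 95 mm high, walls, divider and floor 4 mm, small carrying lips on the two y ends. A divider across y = 0 makes two bays, each 132 x 102 mm inside. Origin: centre of its underside. It stands left or right of the rack.
- bay (a point): Centre of the floor of the tote's empty bay (the bay on the tote's -y side), 4 mm above the counter; axes as the tote.
- tub: White tub with grey cap and paper label, 80 mm diameter, 120 mm high, standing in the tote's other bay. Origin: centre of its underside.
- lint_bin: White open plastic bin, 156 mm square, 120 mm high, fixed on the counter, on the other side of the rack from the tote. Origin: centre of its underside.
- dose_cup: White plastic dosing cup, 66 mm diameter, 65 mm high, loose on the counter in front of the rack. Origin: centre of its underside.
- lint_brush: Small lint brush, pale wood back and handle over a black pile, 150 x 36 x 28 mm, lying loose on the counter in front of the rack. Origin: on the counter near its middle, own x from handle to head.

How it is judged (in metres and radians):
On the way, in this order (a step that is already met when the one before it is completed fails the run):
1. the opened carton is tipped forward to lean on the front rod (more than 28 degrees) with its foot still on the rack's base (angle between open_carton's own z axis and vertical above 0.5 rad and x of open_carton in the frame of rack above 0.005 m and height (world z) of open_carton below 0.055 m), for 0.2 s.
2. the opened carton is lifted clear of the rack, over its front rod (height (world z) of open_carton above 0.09 m and x of open_carton in the frame of rack below -0.01 m), for 0.1 s.
At the end, for the whole second after the job is handed in: The opened carton stands released and at rest in the empty bay: upright within 4 degrees, underside within 6 mm of the bay floor, centre within 40 mm (bay x) and 30 mm (bay y) of its centre; the closed cartons stand in the rack, upright within 4.5 degrees, within 22 mm of their places front to back (height (world z) of open_carton below 0.01 m and angle between open_carton's own z axis and vertical below 0.07 rad and x of open_carton in the frame of bay between -0.04 and 0.04 m and y of open_carton in the frame of bay between -0.03 and 0.03 m and linear speed of open_carton below 0.02 m/s and angular speed of open_carton below 0.1 rad/s and x of closed_1 in the frame of rack between 0.025 and 0.07 m and angle between each of closed_1, closed_2, closed_3's own z axis and vertical below 0.08 rad and height (world z) of each of closed_1, closed_2, closed_3 below 0.02 m and x of closed_2 in the frame of rack between 0.025 and 0.07 m and x of closed_3 in the frame of rack between 0.025 and 0.07 m); the robot touches nothing.
It fails at once if the opened carton tilted more than 57 degrees (its tablets would spill) (angle between open_carton's own z axis and vertical above 1 rad).
It fails at once if the opened carton dropped or slammed into the bay (faster than 0.6 m/s inside the tote) (horizontal distance between open_carton and bay below 0.06 m and height (world z) of open_carton below 0.09 m and linear speed of open_carton above 0.6 m/s).
It fails at once if a closed carton tipped more than 17 degrees (angle between any of closed_1, closed_2, closed_3's own z axis and vertical above 0.3 rad).
It fails at once if the tub, dosing cup or brush shifted more than 40 mm (distance of any of tub, dose_cup, lint_brush from where it was at the start of the episode above 0.04 m).
It also fails if it takes over 64 s, if anything falls off the work surface, if the arm or the gripper's body presses on something with over 40 N, if the wrist force passes 120 N, or if a joint passes its speed limit or range.

## Working session

There is one attempt and no reset: what is moved stays moved. The work goes in short steps, Python scripts to look and compute and a tool call to move; the robot and the scene stay as the last step left them, time stands still between calls to the robot, and variables do not carry over. Pictures are saved under pics/ and viewed, at most 10 in all, crops included, and the job is handed in when it is done.

Besides the shell and the picture viewer there is one more tool, called after "Request:" in YAML: its name, and indented under it one key for each argument. drive_tool: Moves the arm, as the interface text tells. Its arguments: {"type":"object","properties":{"deltas":{"type":"string"}},"required":["deltas"]}

```bash
mkdir -p pics; ls; python3 - <<'E'
from rig import bot, imaging
import cv2, numpy as np
for n in ("scene","top"):
    cv2.imwrite(f"pics/{n}0.png", imaging.capture(n)[:,:,::-1])
    m=imaging.camera_model(n); print(n,m['fx'],m['fy'],m['cx'],m['cy']); print(np.round(m['T'],4))
s=bot.read_state(); print(s['time_s'],s['position'],s['opening']); print(np.round(s['tcp_rot'],3))
E
```

```text
pics
scene 487.3726287351632 487.3726287351632 319.3430076447912 240.5138404117085
[[ 5.2650e-01  8.0060e-01 -2.8620e-01  8.6220e-01]
 [ 8.5020e-01 -4.9540e-01  1.7820e-01 -1.7600e-01]
 [ 8.0000e-04 -3.3710e-01 -9.4150e-01  1.1663e+00]
 [ 0.0000e+00  0.0000e+00  0.0000e+00  1.0000e+00]]
top 594.4869618367482 594.4869618367482 321.6526233219085 242.68411790534992
[[ 0.0147 -0.9811  0.1927  0.2887]
 [-0.9997 -0.0103  0.0241 -0.0024]
 [-0.0217 -0.193  -0.981   1.5992]
 [ 0.      0.      0.      1.    ]]
0.1 [ 0.26707714 -0.5643519   0.22170373] 1.0003095510577944
[[ 0.904  0.428 -0.   ]
 [ 0.428 -0.904  0.002]
 [ 0.    -0.002 -1.   ]]
```

View pics/scene0.png

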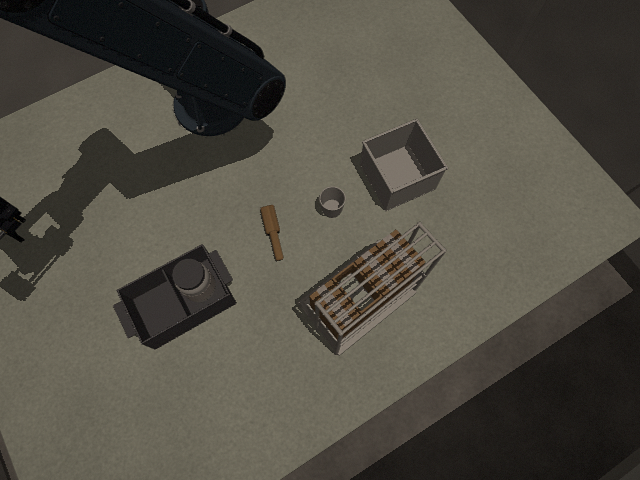

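View pics/top0.png

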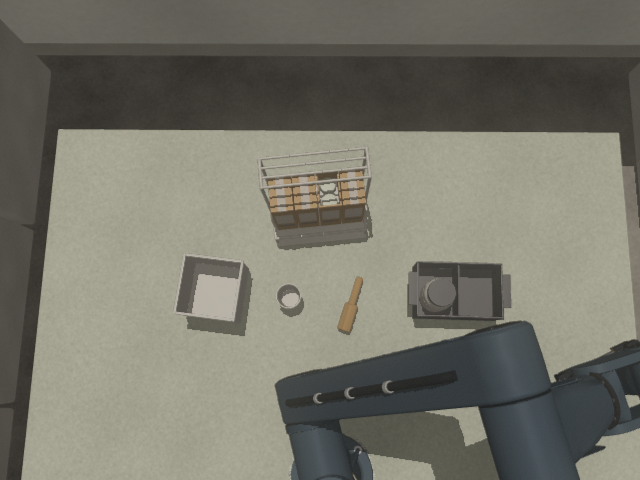

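The top view shows the rack at about (318,200), with the torn-open carton third from the left at about (330,190). The tote is on the right at (460,290), with its empty bay at about (482,292). The brush is at (350,305) and the cup at (290,298). I'll enlarge the rack and tote.

```bash
python3 - <<'E'
import cv2, numpy as np
a=cv2.imread("pics/top0.png")
r=cv2.resize(a[140:260,250:390],None,fx=5.7,fy=5,interpolation=cv2.INTER_CUBIC)
r=cv2.resize(a[142:257,250:385],(675,575),interpolation=cv2.INTER_CUBIC)
r=cv2.convertScaleAbs(r,alpha=1.4)
cv2.imwrite("pics/rack0.png",r)
E
```

```text
(no output)
```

View pics/rack0.png

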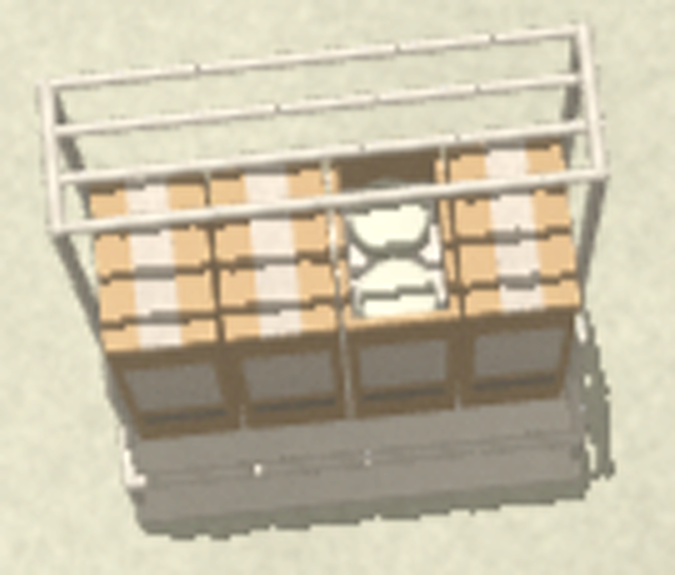

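```bash
cat > h.py <<'E'
import numpy as np
from rig import bot, imaging
from scipy.optimize import least_squares
def ray(m,u,v,z):
    T=m['T'];d=T[:3,:3]@np.array([(u-m['cx'])/m['fx'],(v-m['cy'])/m['fy'],1]);o=T[:3,3]
    return o+d*(z-o[2])/d[2]
def proj(m,P):
    T=m['T'];p=T[:3,:3].T@(np.asarray(P)-T[:3,3]);return np.array([m['fx']*p[0]/p[2]+m['cx'],m['fy']*p[1]/p[2]+m['cy']])
def fit(m,loc,pix,x0):
    f=lambda q:np.concatenate([proj(m,[q[0]+np.cos(q[2])*x-np.sin(q[2])*y,q[1]+np.sin(q[2])*x+np.cos(q[2])*y,z])-p for (x,y,z),p in zip(loc,pix)])
    r=least_squares(f,x0);return r.x,r.fun.reshape(-1,2)
def w(q,x,y): return np.array([q[0]+np.cos(q[2])*x-np.sin(q[2])*y,q[1]+np.sin(q[2])*x+np.cos(q[2])*y])
E
python3 - <<'E'
from h import *
m=imaging.camera_model("top")
c=lambda u,v:np.array([250+u/5,142+v/5])
loc=[(.038,.12,.3),(.038,-.12,.3),(0,.116,.212),(0,-.116,.212),(0,.116,.012),(0,-.116,.012)]
pix=[c(55,232),c(605,175),c(107,352),c(578,305),c(142,437),c(573,398)]
q,r=fit(m,loc,pix,[.8,0,0]);print("rack",q,np.degrees(q[2]));print(r.round(1))
Z=.095
loc=[(.07,.108,Z),(.07,-.108,Z),(-.07,-.108,Z),(-.07,.108,Z)]
pix=[(417,263),(501.5,263),(503,319),(413,318)]
t,r=fit(m,loc,pix,[.6,-.2,0]);print("tote",t,np.degrees(t[2]));print(r.round(1))
for y in(-.088,-.029,.029,.088): print(y,w(q,0,y),w(q,.047,y))
print("bay",w(t,0,-.053))
print("rod",w(q,-.031,0),"cup",ray(m,290,293,.065),"brush",ray(m,350,305,.02), "binR",ray(m,243,263,.12))
E
```

```text
rack [0.6465649  0.03970013 0.11160172] 6.394307295980122
[[ 2.7 -1.1]
 [-2.2 -0.2]
 [-0.5  0.2]
 [ 1.2  0.1]
 [ 0.2  1. ]
 [-1.6  0.4]]
tote [ 0.46468654 -0.31311355 -0.01126249] -0.6452931129842817
[[-1.5 -0.8]
 [-0.8  1.1]
 [-0.5  0.4]
 [ 2.8 -0.7]]
-0.088 [ 0.65636547 -0.04775242] [ 0.70307309 -0.04251802]
-0.029 [0.64979463 0.01088054] [0.69650225 0.01611494]
0.029 [0.64333516 0.06851972] [0.69004277 0.07375412]
0.088 [0.63676432 0.12715269] [0.68347193 0.13238708]
bay [ 0.46408965 -0.36611019]
rod [0.61575775 0.03624766] cup [0.45640219 0.11538506 0.065     ] brush [ 0.43140854 -0.04119735  0.02      ] binR [0.52489828 0.2319834  0.12      ]
```

Request:
drive_tool:
  deltas: "87 25 45 20 0;87 50 90 40 0;87 75 135 60 0;87 100 180 80 0.1;87 120 225 80 0.2;87 140 270 80 0.3;87 150 300 80 0.4427"

```text
time_s: 0.8
position: [0.418, -0.2632, 0.3028]
tcp_rot: [[0.63, 0.777, 0.001], [0.777, -0.63, -0.0], [0.0, 0.001, -1.0]]
force: [0.9, -0.5, 0.1]
opening: 0.999
grasp_force: 0.0
```

```bash
python3 - <<'E'
from h import *
import cv2
a=imaging.capture("scene")[:,:,::-1];b=imaging.capture("wrist")[:,:,::-1]
s=bot.read_state();print(s['time_s'],s['position'],s['tcp_rot'].round(3) if hasattr(s['tcp_rot'],'round') else s['tcp_rot'])
m=imaging.camera_model("scene");u=proj(m,s['position']);print(u);print(imaging.camera_model("wrist"))
u=u.astype(int);x0=max(0,min(440,u[0]-100));y0=max(0,u[1]-150)
c=cv2.convertScaleAbs(cv2.resize(a[y0:y0+200,x0:x0+200],(400,400)),alpha=2)
cv2.imwrite("pics/g1.png",np.hstack([c,cv2.resize(b,(400,300))[:,:] if 0 else cv2.copyMakeBorder(cv2.resize(b,(400,300)),0,100,0,0,0)]))
E
```

```text
0.9 [ 0.41783688 -0.25864676  0.3023346 ] [[ 0.627  0.779 -0.001]
 [ 0.779 -0.627  0.004]
 [ 0.003 -0.003 -1.   ]]
[158.8251791  228.14446526]
{'fx': 384.7879284516414, 'fy': 384.7879284516414, 'cx': 315.5173238751091, 'cy': 241.33769305408785, 'T': array([[ 0.77962072, -0.59584849, -0.19275922,  0.47038285],
       [-0.62623971, -0.74368337, -0.23400614, -0.1936475 ],
       [-0.00391962,  0.30314952, -0.95293494,  0.46535065],
       [ 0.        ,  0.        ,  0.        ,  1.        ]])}
```

View pics/g1.png

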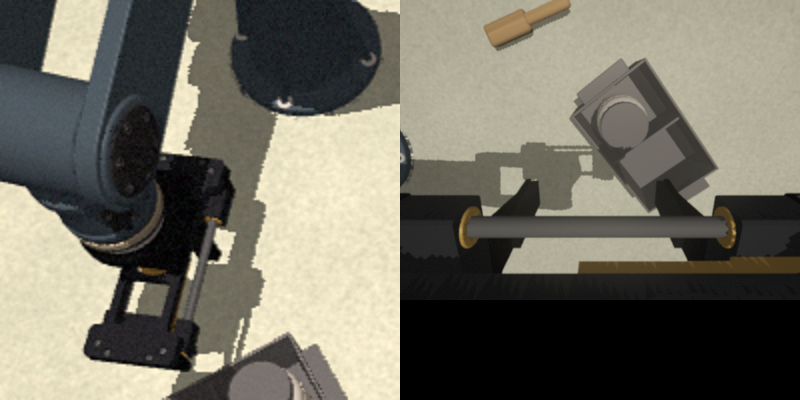

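The gripper body is wide along its closing line, with the camera on its +x side, so there isn't room to hook a finger inside the well under the shelf at first. I'll align with the rack and take a close look.

Request:
drive_tool:
  deltas: "0 30 45 20 -0.14;0 60 90 40 -0.28;0 90 135 60 -0.42;0 120 180 80 -0.56;0 140 225 98 -0.70;0 155 265 98 -0.78;0 155 265 98 -0.78;0 155 265 98 -0.78"

```text
time_s: 1.7
position: [0.5745, 0.0041, 0.4014]
tcp_rot: [[0.994, 0.11, 0.003], [0.11, -0.994, 0.002], [0.004, -0.001, -1.0]]
force: [-0.1, 0.9, 0.3]
opening: 0.35
grasp_force: 0.0
```

```bash
python3 - <<'E'
from h import *
import cv2
s=bot.read_state();m=imaging.camera_model("wrist");b=imaging.capture("wrist")[:,:,::-1]
np.save("m2.npy",m,allow_pickle=True)
print(s['time_s'],s['position'],np.round(s['tcp_rot'],3)[:,0],s['force'])
q=[.6466,.0397,.1116]
for n,x,y,z in[("rimL",0,-.001,.212),("rimR",0,-.057,.212),("wire",.038,-.029,.3),("rod",-.031,-.029,.057)]: print(n,proj(m,[*w(q,x,y),z]).round(1))
cv2.imwrite("pics/w2.png",cv2.resize(cv2.convertScaleAbs(b,alpha=1.3),(800,600),interpolation=cv2.INTER_CUBIC))
E
```

```text
1.7 [0.57449655 0.00406612 0.40141586] [0.994 0.11  0.004] [-0.05486428  0.90557702  0.29404388]
rimL [285.6 128.4]
rimR [349.3 128.3]
wire [318.   68.8]
rod [317.  150.7]
```

View pics/w2.png

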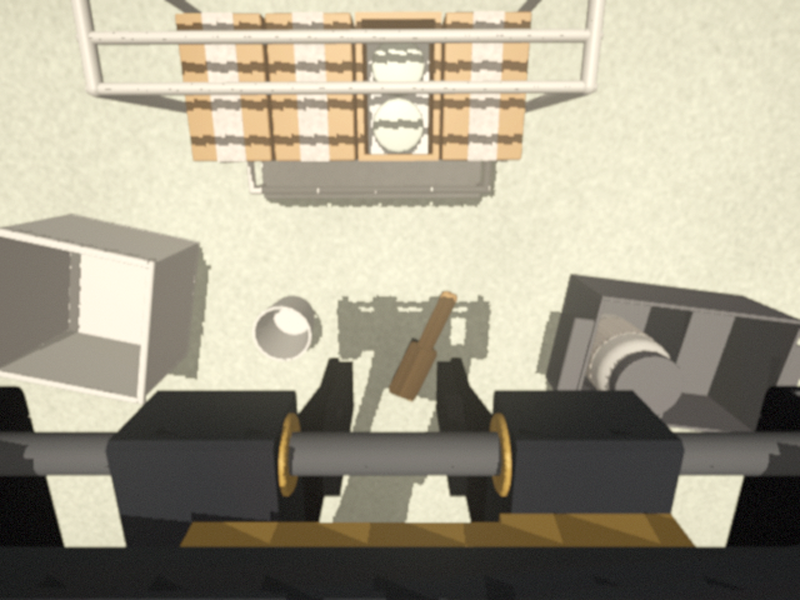

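The picture shows the open carton's front rim at (358–440,160), the shelf front wire at row 88 from x=95 to 590, and the carton row's front from 192 to 521 at row 160. I'll refit the rack from these.

```bash
python3 - <<'E'
from h import *
m=np.load("m2.npy",allow_pickle=True).item()
loc=[(0,.116,.212),(0,-.116,.212),(0,-.001,.212),(0,-.057,.212),(.038,.12,.3),(.038,-.12,.3)]
pix=np.array([(192,161),(521,160),(358,160),(440,160),(95,90),(590,87)])*.8
q,r=fit(m,loc,pix,[.6466,.0397,.1116]);print(q,np.degrees(q[2]));print(r.round(1))
loc2=[(.07,.108,.095),(.07,-.108,.095),(-.07,-.108,.095),(-.07,.108,.095)]
print(w(q,0,-.029),"approach c=-8:",w(q,-.008,-.029),"c=-50",w(q,-.05,-.029))
print("wire/rim pred", [ray(m,*(np.array(p)*.8),z) for p,z in (((399,160),.212),((399,88),.3))])
# tote lit corners seen: top inner; print prediction for check
t=[.4647,-.3131,-.0113]
for l in loc2: print(proj(m,[*w(t,l[0],l[1]),l[2]])/.8)
E
```

```text
[0.64651723 0.03855635 0.11464619] 6.56874271435916
[[ 0.4  0.4]
 [ 0.9  0.1]
 [ 0.5  0.6]
 [-1.4  0.4]
 [ 7.9 -2. ]
 [-8.2 -1.2]]
[0.64983469 0.00974673] approach c=-8: [0.6418872  0.00883156] c=-50 [0.60016292 0.00402697]
wire/rim pred [array([0.65029215, 0.00937886, 0.212     ]), array([0.68675032, 0.01422977, 0.3       ])]
[594.91097597 297.840162  ]
[798.58411169 322.1495942 ]
[751.99058556 438.34807598]
[563.71578058 417.63144805]
```

Request:
drive_tool:
  deltas: "0 15 2 -40 0;0 30 4 -80 0;0 45 5 -120 0;0 50 5 -160 0;0 50 5 -180 0;0 60 5 -180 0;0 65 5 -180 0;0 70 5 -180 0;0 70 5 -180 0;0 70 5 -180 0"

```text
time_s: 2.75
position: [0.6429, 0.0048, 0.222]
tcp_rot: [[0.995, 0.104, 0.002], [0.104, -0.995, -0.0], [0.002, 0.001, -1.0]]
force: [-0.3, 0.2, -0.8]
opening: 0.005
grasp_force: 0.0
```

```bash
python3 - <<'E'
from h import *
import cv2
s=bot.read_state();m=imaging.camera_model("wrist");b=imaging.capture("wrist")[:,:,::-1];a=imaging.capture("scene")[:,:,::-1]
print(s['time_s'],s['position'],np.round(s['tcp_rot'],3)[:,0],s['force'],s['opening'])
u=proj(imaging.camera_model("scene"),s['position']).astype(int);print(u)
c=cv2.convertScaleAbs(cv2.resize(a[u[1]-75:u[1]+75,u[0]-75:u[0]+75],(400,400)),alpha=1.8)
cv2.imwrite("pics/d3.png",np.hstack([c,cv2.copyMakeBorder(cv2.resize(b,(400,300)),0,100,0,0,0)]))
E
```

```text
2.75 [0.64289132 0.00484166 0.22195306] [0.995 0.104 0.002] [-0.31397574  0.23428379 -0.78040154] 0.00487321794978371
[337 266]
```

View pics/d3.png

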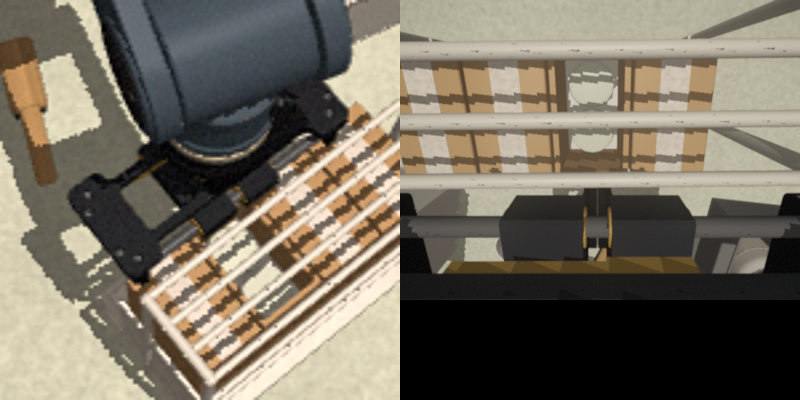

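Request:
drive_tool:
  deltas: "0 3 4 0 0;0 3 4 -4 0;0 3 4 -8 0;0 3 4 -9 0;0 3 4 -9 0"

```text
time_s: 3.35
position: [0.6453, 0.0093, 0.2124]
tcp_rot: [[0.995, 0.104, 0.0], [0.104, -0.995, 0.0], [0.001, -0.0, -1.0]]
force: [-1.0, 0.9, 5.2]
opening: 0.005
grasp_force: 2.6
```

Request:
drive_tool:
  deltas: "0 0 0 -1 0;0 -4 -0.5 -1 0;0 -8 -1 -1 0;0 -12 -1.5 -1.2 0;0 -17 -2 -1.4 0"

```text
time_s: 3.85
position: [0.6299, 0.007, 0.2117]
tcp_rot: [[0.995, 0.104, 0.005], [0.104, -0.995, -0.0], [0.005, 0.001, -1.0]]
force: [0.5, 0.7, 5.9]
opening: 0.005
grasp_force: 2.8
```

```bash
python3 - <<'E'
from h import *
import cv2
s=bot.read_state();b=imaging.capture("wrist")[:,:,::-1]
print(s['time_s'],s['position'],s['force'])
cv2.imwrite("pics/w4.png",cv2.convertScaleAbs(b[0:330],alpha=1.3))
E
```

```text
3.85 [0.62986136 0.00704025 0.21172939] [0.4852707  0.65402859 5.9077411 ]
```

View pics/w4.png

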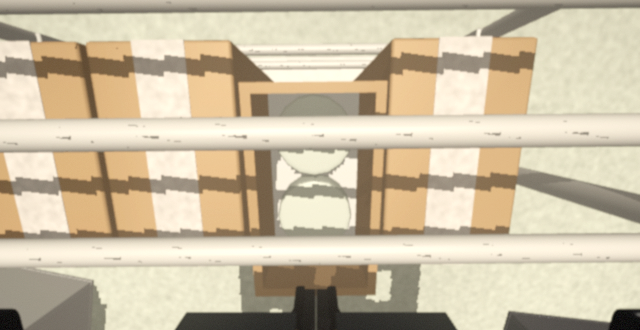

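The carton is tipping: its back edge has come forward and the fingers rest on the front rim at about (315,290). I'll keep dragging along the arc.

Request:
drive_tool:
  deltas: "0 -5 -0.5 -0.4 0;0 -11 -1.2 -1.1 0;0 -17 -2 -2 0;0 -23 -2.7 -3.1 0;0 -29 -3.4 -4.3 0;0 -34 -4 -5.4 0"

```text
time_s: 4.5
position: [0.5947, 0.003, 0.206]
tcp_rot: [[0.995, 0.104, 0.002], [0.104, -0.995, -0.0], [0.002, 0.001, -1.0]]
force: [-1.7, -0.0, 6.1]
opening: 0.004
grasp_force: 3.2
```

Request:
drive_tool:
  deltas: "0 -6 -0.7 -1.5 0;0 -12 -1.4 -3.3 0;0 -17 -2 -5 0;0 -22 -2.5 -6.9 0;0 -28 -3.2 -9.2 0;0 -33 -3.8 -11.2 0;0 -38 -4.3 -13.6 0;0 -43 -4.9 -16.2 0;0 -48 -5.5 -18 0"

```text
time_s: 5.4
position: [0.5453, -0.0024, 0.1868]
tcp_rot: [[0.995, 0.105, -0.001], [0.105, -0.995, -0.0], [-0.001, -0.0, -1.0]]
force: [-1.1, 0.7, 2.1]
opening: 0.004
grasp_force: 0.8
```

```bash
python3 - <<'E'
from h import *
import cv2
s=bot.read_state();b=imaging.capture("wrist")[:,:,::-1]
print(s['time_s'],s['position'],s['force'])
cv2.imwrite("pics/w5.png",cv2.convertScaleAbs(b[0:400],alpha=1.3))
E
```

```text
5.4 [ 0.5453342  -0.00242346  0.18675117] [-1.09242574  0.72957157  2.05301074]
```

View pics/w5.png

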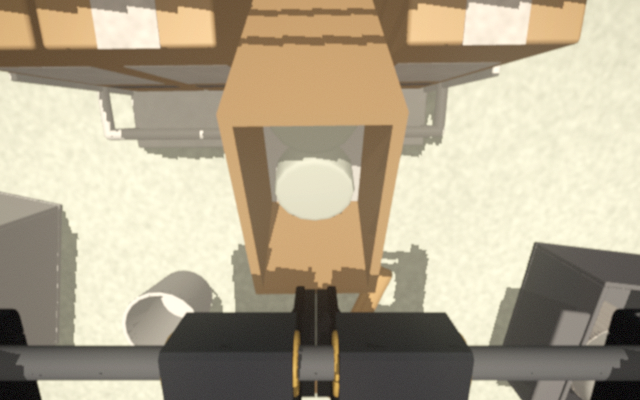

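The carton now leans on the rod, with its front rim at row 292 spanning 258–377, centred on the fingers at 318. I'll raise, open and move above the grip point.

Request:
drive_tool:
  deltas: "0 0 0 20 0;0 0 0 45 0;87 0 0 70 0;87 0 0 70 0;87 20 2 70 0;87 40 5 70 0;87 61 7 70 0;87 61 7 70 0;87 61 7 70 0"

```text
time_s: 6.35
position: [0.6064, 0.0047, 0.2552]
tcp_rot: [[0.995, 0.105, -0.003], [0.105, -0.995, 0.0], [-0.003, -0.001, -1.0]]
force: [0.1, 0.4, -1.1]
opening: 0.561
grasp_force: 0.0
```

```bash
python3 - <<'E'
from h import *
import cv2
s=bot.read_state();m=imaging.camera_model("top");b=imaging.capture("wrist")[:,:,::-1];mw=imaging.camera_model("wrist")
print(s['time_s'],s['position'],s['force'],s['opening'])
q=[.6465,.0386,.113]
for n,x,z in[("FT",-.106,.1816),("BT",-.028,.2304)]:
  for y in (-.001,-.057): print(n,proj(mw,[*w(q,x,y),z]).round())
cv2.imwrite("pics/w6.png",cv2.convertScaleAbs(b[0:400],alpha=1.3))
E
```

```text
6.35 [0.6063531  0.00467296 0.25520478] [ 0.1233756   0.42256151 -1.11301524] 0.5610092516065197
FT [276. 336.]
FT [356. 335.]
BT [261. 255.]
BT [369. 254.]
```

View pics/w6.png

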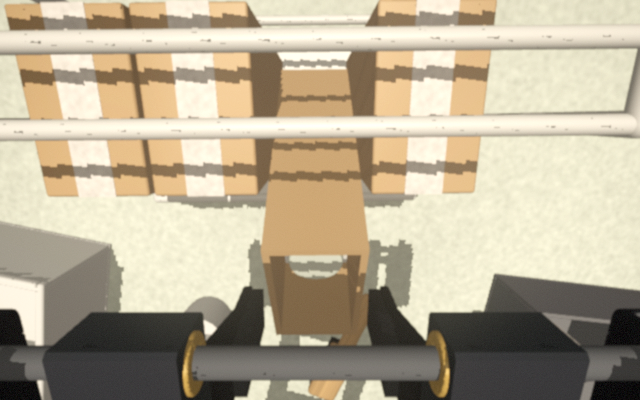

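The tipped carton matches the prediction at 32°: the back-top edge is at row 254, columns 262–368. I'll descend and grip.

Request:
drive_tool:
  deltas: "87 -1 0 0 0;87 -1 0 0 0;87 -1 0 0 0;87 -1 0 0 0;87 -1 0 -30 0;87 -1 0 -60 0;87 -1 0 -86 0;87 -1 0 -86 0;87 -1 0 -86 0"

```text
time_s: 7.3
position: [0.6064, 0.0045, 0.171]
tcp_rot: [[0.995, 0.104, -0.0], [0.104, -0.995, 0.0], [-0.0, -0.0, -1.0]]
force: [-0.3, -0.6, 0.2]
opening: 1.003
grasp_force: 0.0
```

Request:
drive_tool:
  deltas: "45 0 0 0 0;45 0 0 0 0;45 0 0 0 0;45 0 0 0 0;45 0 0 0 0;45 0 0 0 0;45 0 0 0 0;45 0 0 0 0"

```text
time_s: 8.1
position: [0.6065, 0.0046, 0.1712]
tcp_rot: [[0.995, 0.104, 0.001], [0.104, -0.995, 0.0], [0.001, 0.0, -1.0]]
force: [-0.4, 0.5, 3.7]
opening: 0.644
grasp_force: 29.9
```

Request:
drive_tool:
  deltas: "45 0 0 6 0;45 0 0 14 0;45 0 0 24 0;45 0 0 36 0;45 0 0 48 0;45 0 0 60 0;45 0 0 72 0;45 0 0 84 0;45 0 0 96 0;45 0 0 108 0;45 0 0 120 0;45 0 0 120 0"

```text
time_s: 9.3
position: [0.6077, 0.0044, 0.2932]
tcp_rot: [[0.995, 0.104, 0.005], [0.104, -0.995, -0.001], [0.005, 0.001, -1.0]]
force: [0.3, 0.2, -4.6]
opening: 0.641
grasp_force: 29.9
```

Request:
drive_tool:
  deltas: "45 -10 -1 10 0;45 -25 -3 20 0;45 -40 -5 20 0;45 -55 -6 20 0;45 -70 -8 20 0;45 -85 -10 20 0;45 -100 -12 20 0;45 -115 -14 20 0;45 -120 -15 20 0;45 -120 -15 20 0"

```text
time_s: 10.3
position: [0.4852, -0.0104, 0.3109]
tcp_rot: [[0.995, 0.104, -0.001], [0.104, -0.995, 0.0], [-0.001, -0.0, -1.0]]
force: [-0.3, -0.2, -4.8]
opening: 0.646
grasp_force: 29.9
```

```bash
python3 - <<'E'
from h import *
import cv2
s=bot.read_state();b=imaging.capture("wrist")[:,:,::-1];a=imaging.capture("scene")[:,:,::-1]
print(s['time_s'],s['position'],s['force'],s['opening'],s['grasp_force'])
t=imaging.capture("top")[:,:,::-1]
cv2.imwrite("pics/top7.png",t)
c=cv2.convertScaleAbs(cv2.resize(a[130:380,100:350],(400,400)),alpha=1.5)
cv2.imwrite("pics/d7.png",np.hstack([c,cv2.copyMakeBorder(cv2.resize(b,(400,300)),0,100,0,0,0)]))
E
```

```text
10.3 [ 0.48520544 -0.01039801  0.31087907] [-0.32393603 -0.24577507 -4.82453104] 0.6455205376012941 29.943884373642504
```

View pics/d7.png

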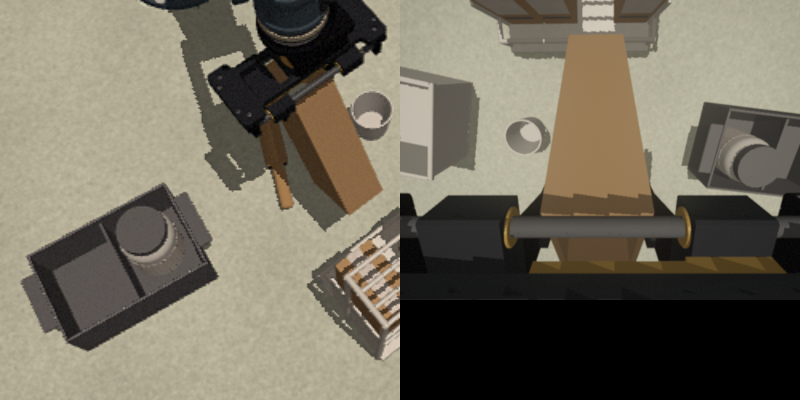

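Carton is out and still tilted about 32°, with its back-bottom edge at about (569–623,36) in the right panel. In the left panel the tote's rim corners are at about (28,258), (165,185), (217,272) and (72,335). I'll cross-check the tote position and the tilt from these.

```bash
python3 - <<'E'
from h import *
s=imaging.camera_model("scene");T=imaging.camera_model("top");mw=imaging.camera_model("wrist")
t=[.4647,-.3131,-.0113]
f=lambda m,x,y,z:proj(m,[*w(t,x,y),z]).round(1)
for x in(-.07,.07):
  for y in(-.108,.108):
    print(x,y,"scene rim",f(s,x,y,.095),"crop",((f(s,x,y,.095)-[100,130])*1.6).round(),"base crop",((f(s,x,y,0)-[100,130])*1.6).round(),"top rim",f(T,x,y,.095),"base",f(T,x,y,0))
st=bot.read_state();p=np.array(st['position']);R=np.array(st['tcp_rot']);X=R[:,0];g=p+[0,0,.019]
for ph in (20,26,29,32,35):
  c,n=np.cos(np.radians(ph)),np.sin(np.radians(ph));S,t_=55,173
  k=lambda ds,dt:((proj(mw,g+X*(c*ds-n*dt)+np.array([0,0,n*ds+c*dt])))/1.6).round()
  print(ph,"backbottom",k(92-S,-t_),"backtop",k(92-S,200-t_))
E
```

```text
-0.07 -0.108 scene rim [117.4 288. ] crop [ 28. 253.] base crop [ 52. 268.] top rim [502.5 319.4] base [492.6 321.8]
-0.07 0.108 scene rim [203.4 241.3] crop [165. 178.] base crop [179. 198.] top rim [415.7 317.3] base [411.  319.8]
0.07 -0.108 scene rim [143.1 341.7] crop [ 69. 339.] base crop [ 91. 348.] top rim [500.7 264.1] base [491.1 269.6]
0.07 0.108 scene rim [231.3 291.5] crop [210. 258.] base crop [221. 273.] top rim [415.5 262.2] base [410.8 267.8]
20 backbottom [ 197. -134.] backtop [197. 220.]
26 backbottom [ 197. -203.] backtop [197. 194.]
29 backbottom [ 197. -246.] backtop [197. 181.]
32 backbottom [ 197. -298.] backtop [197. 168.]
35 backbottom [ 198. -360.] backtop [197. 155.]
```

```bash
python3 - <<'E'
from h import *
mw=imaging.camera_model("wrist")
st=bot.read_state();p=np.array(st['position']);R=np.array(st['tcp_rot']);X=R[:,0];g=p+[0,0,.019]
for ph in (0,3,6,9,12,15):
 for S,t_ in((55,173),(48,168)):
  c,n=np.cos(np.radians(ph)),np.sin(np.radians(ph))
  k=lambda ds,dt:((proj(mw,g+.001*(X*(c*ds-n*dt)+np.array([0,0,n*ds+c*dt]))))/1.6).round()
  print(ph,S,"backbottom",k(92-S,-t_),"backtop",k(92-S,200-t_))
E
```

```text
0 55 backbottom [197. 111.] backtop [197. 168.]
0 48 backbottom [197. 106.] backtop [197. 158.]
3 55 backbottom [197. 104.] backtop [197. 172.]
3 48 backbottom [197. 100.] backtop [197. 163.]
6 55 backbottom [197.  98.] backtop [197. 176.]
6 48 backbottom [197.  93.] backtop [197. 168.]
9 55 backbottom [197.  91.] backtop [197. 180.]
9 48 backbottom [197.  86.] backtop [197. 174.]
12 55 backbottom [197.  84.] backtop [197. 185.]
12 48 backbottom [197.  79.] backtop [197. 180.]
15 55 backbottom [197.  77.] backtop [197. 190.]
15 48 backbottom [197.  72.] backtop [197. 186.]
```

Tilt is about 31°. I'll go over the bay. The plan is to bring the lower back edge against the bay's far wall and push to right the carton.

Request:
drive_tool:
  deltas: "45 -8 -20 0 -0.01;45 -16 -52 0 -0.02;45 -24 -84 0 -0.04;45 -32 -118 0 -0.06;45 -40 -152 0 -0.08;45 -48 -188 0 -0.1;45 -56 -224 0 -0.116;45 -64 -260 0 -0.116;45 -72 -295 0 -0.116;45 -80 -325 0 -0.116;45 -83 -345 0 -0.116;45 -83 -356 0 -0.116"

```text
time_s: 11.65
position: [0.4034, -0.3685, 0.3105]
tcp_rot: [[1.0, -0.013, 0.0], [-0.013, -1.0, -0.0], [0.0, 0.0, -1.0]]
force: [1.0, 0.5, -5.9]
opening: 0.643
grasp_force: 29.9
```

Request:
drive_tool:
  deltas: "45 0 0 0 0;45 0 0 -15 0;45 0 0 -35 0;45 0 0 -60 0;45 0 0 -80 0;45 0 0 -80 0;45 0 0 -80 0"

```text
time_s: 12.35
position: [0.4039, -0.3653, 0.231]
tcp_rot: [[1.0, -0.01, 0.0], [-0.01, -1.0, 0.001], [0.0, -0.001, -1.0]]
force: [-0.3, -0.3, -4.8]
opening: 0.642
grasp_force: 29.9
```

Request:
drive_tool:
  deltas: "45 0 0 -10 0;45 0 0 -20 0;45 0 0 -30 0;45 0 0 -40 0;45 0 0 -44 0;45 0 0 -44 0"

```text
time_s: 12.95
position: [0.4028, -0.366, 0.1857]
tcp_rot: [[1.0, -0.012, -0.001], [-0.012, -1.0, 0.002], [-0.001, -0.002, -1.0]]
force: [0.6, 1.1, -4.2]
opening: 0.642
grasp_force: 29.9
```

Request:
drive_tool:
  deltas: "45 5 0 -44 0;45 5 0 -44 0"

```text
time_s: 13.15
position: [0.4118, -0.3702, 0.1435]
tcp_rot: [[1.0, -0.013, 0.008], [-0.013, -1.0, -0.008], [0.008, 0.008, -1.0]]
force: [5.3, -3.9, -7.2]
opening: 0.642
grasp_force: 30.0
```

I repeated the −44 mm by mistake, so the tool went lower than I meant. I'll raise it straight back and check.

Request:
drive_tool:
  deltas: "45 0 0 15 0;45 0 0 30 0;45 0 0 44 0;45 0 0 44 0"

```text
time_s: 13.55
position: [0.4096, -0.3682, 0.189]
tcp_rot: [[1.0, -0.012, 0.004], [-0.012, -1.0, -0.005], [0.004, 0.005, -1.0]]
force: [-0.0, -0.4, -4.4]
opening: 0.642
grasp_force: 30.0
```

```bash
python3 - <<'E'
from h import *
import cv2
st=bot.read_state();p=np.array(st['position']);R=np.array(st['tcp_rot']);X=R[:,0];g=p+[0,0,.019]
mw=imaging.camera_model("wrist");b=imaging.capture("wrist")[:,:,::-1];cv2.imwrite("pics/w8.png",b)
print(st['time_s'],p,st['force'],st['opening'])
for ph in (0,8,16,24,32):
 for S,t_ in((55,173),):
  c,n=np.cos(np.radians(ph)),np.sin(np.radians(ph))
  k=lambda ds,dt:((proj(mw,g+.001*(X*(c*ds-n*dt)+np.array([0,0,n*ds+c*dt]))))).round()
  print(ph,S,"backbottom",k(92-S,-t_),"backtop",k(92-S,200-t_),"frontbottom",k(-S,-t_),"fronttop",k(-S,200-t_))
hsv=cv2.cvtColor(b,cv2.COLOR_BGR2HSV)
print("col 315 hue/sat/val by row");
for r in range(0,400,12): print(r,hsv[r,290:340].mean(0).round().astype(int),end=' ')
E
```

```text
13.55 [ 0.40963765 -0.36819634  0.18904616] [-0.03469425 -0.37015005 -4.43310088] 0.6418995534655083
0 55 backbottom [314. 178.] backtop [316. 268.] frontbottom [314. 281.] fronttop [315. 483.]
8 55 backbottom [314. 149.] backtop [316. 286.] frontbottom [314. 253.] fronttop [315. 471.]
16 55 backbottom [314. 119.] backtop [316. 306.] frontbottom [314. 225.] fronttop [315. 459.]
24 55 backbottom [314.  88.] backtop [316. 326.] frontbottom [314. 197.] fronttop [315. 445.]
32 55 backbottom [315.  54.] backtop [316. 348.] frontbottom [314. 168.] fronttop [315. 430.]
col 315 hue/sat/val by row
0 [ 26  33 191] 12 [ 26  33 193] 24 [ 25  33 194] 36 [ 26  33 193] 48 [ 17  30 127] 60 [ 17 106 163] 72 [ 17 106 163] 84 [ 17 108 163] 96 [ 17 108 164] 108 [ 17 109 164] 120 [ 17 109 164] 132 [ 17 109 165] 144 [ 17 109 165] 156 [ 17 109 165] 168 [ 17 109 165] 180 [ 17 109 165] 192 [ 17 109 165] 204 [ 17 109 166] 216 [ 17 109 166] 228 [ 17 109 166] 240 [ 17 109 166] 252 [ 17 109 166] 264 [ 17 109 165] 276 [ 17 109 165] 288 [ 17 109 165] 300 [ 17 109 165] 312 [ 17 109 165] 324 [ 17 109 164] 336 [ 16 115 106] 348 [16 37 68] 360 [17 23 98] 372 [ 19  21 101] 384 [ 16 115 101] 396 [ 16 116 101]
```

Request:
drive_tool:
  deltas: "45 5 0 0 0;45 10 0 0 0;45 15 0 0 0;45 20 0 0 0;45 20 0 0 0"

```text
time_s: 14.1
position: [0.4265, -0.3654, 0.1854]
tcp_rot: [[1.0, -0.01, -0.006], [-0.01, -1.0, 0.003], [-0.006, -0.003, -1.0]]
force: [-4.6, 0.1, -3.9]
opening: 0.64
grasp_force: 30.0
```

Request:
drive_tool:
  deltas: "45 6 0 0 0;45 12 0 0 0;45 18 0 0 0;45 24 0 0 0;45 30 0 0 0;45 36 0 0 0;45 42 0 0 0;45 42 0 0 0"

```text
time_s: 14.9
position: [0.4694, -0.3656, 0.1856]
tcp_rot: [[1.0, -0.011, -0.003], [-0.011, -1.0, 0.002], [-0.003, -0.002, -1.0]]
force: [-3.1, 0.9, -5.2]
opening: 0.642
grasp_force: 30.0
```

```bash
cat > tilt.py <<'E'
from h import *
import cv2
st=bot.read_state();p=np.array(st['position']);R=np.array(st['tcp_rot']);X=R[:,0];g=p+[0,0,.019]
mw=imaging.camera_model("wrist");b=imaging.capture("wrist")[:,:,::-1]
print(st['time_s'],p,st['force'],st['opening'])
for ph in (-4,0,4,8,16,24,32):
  S,t_=55,173
  c,n=np.cos(np.radians(ph)),np.sin(np.radians(ph))
  k=lambda ds,dt:((proj(mw,g+.001*(X*(c*ds-n*dt)+np.array([0,0,n*ds+c*dt]))))).round()
  print(ph,"backbottom",k(92-S,-t_),"backtop",k(92-S,200-t_))
hsv=cv2.cvtColor(b,cv2.COLOR_BGR2HSV)[:,295:335].mean(1)
o=(hsv[:,1]>70); r=np.flatnonzero(np.diff(o.astype(int)));print("brown edges",r)
v=np.abs(np.diff(hsv[:,2]));print("val jumps",[(i,hsv[i-2,2].round(),hsv[i+3,2].round()) for i in np.flatnonzero(v>12)])
E
python3 tilt.py
```

```text
14.9 [ 0.46941591 -0.36560504  0.18560822] [-3.1258882   0.86078618 -5.21553779] 0.6422569335186645
-4 backbottom [316. 191.] backtop [315. 261.]
0 backbottom [316. 177.] backtop [315. 269.]
4 backbottom [316. 163.] backtop [315. 278.]
8 backbottom [316. 148.] backtop [315. 287.]
16 backbottom [316. 118.] backtop [315. 307.]
24 backbottom [316.  86.] backtop [315. 328.]
32 backbottom [316.  53.] backtop [315. 349.]
brown edges [151 325 404 437]
val jumps [(np.int64(136), np.float64(202.0), np.float64(93.0)), (np.int64(137), np.float64(201.0), np.float64(88.0)), (np.int64(138), np.float64(195.0), np.float64(88.0)), (np.int64(144), np.float64(88.0), np.float64(134.0)), (np.int64(145), np.float64(89.0), np.float64(132.0)), (np.int64(154), np.float64(104.0), np.float64(138.0)), (np.int64(312), np.float64(136.0), np.float64(183.0)), (np.int64(313), np.float64(136.0), np.float64(183.0)), (np.int64(324), np.float64(183.0), np.float64(123.0)), (np.int64(325), np.float64(182.0), np.float64(121.0)), (np.int64(326), np.float64(177.0), np.float64(122.0)), (np.int64(344), np.float64(116.0), np.float64(62.0)), (np.int64(345), np.float64(116.0), np.float64(67.0)), (np.int64(380), np.float64(91.0), np.float64(120.0)), (np.int64(436), np.float64(90.0), np.float64(33.0)), (np.int64(437), np.float64(89.0), np.float64(32.0))]
```

Request:
drive_tool:
  deltas: "45 5 0 0 0;45 10 0 0 0;45 15 0 0 0;45 20 0 0 0;45 23 0 0 0;45 23 0 0 0;45 23 0 0 0"

```text
time_s: 15.65
position: [0.4937, -0.3663, 0.1866]
tcp_rot: [[1.0, -0.012, 0.001], [-0.012, -1.0, 0.0], [0.001, -0.0, -1.0]]
force: [-2.7, -0.2, -3.7]
opening: 0.643
grasp_force: 30.0
```

```bash
sed -i 's/S,t_=55,173/S,t_=55,156/' tilt.py; python3 tilt.py
```

```text
15.65 [ 0.49371324 -0.36634536  0.18664437] [-2.71328243 -0.17389201 -3.6789608 ] 0.6432045644065847
-4 backbottom [315. 194.] backtop [315. 277.]
0 backbottom [315. 181.] backtop [315. 291.]
4 backbottom [315. 168.] backtop [315. 305.]
8 backbottom [315. 154.] backtop [315. 319.]
16 backbottom [315. 126.] backtop [315. 349.]
24 backbottom [315.  97.] backtop [315. 379.]
32 backbottom [315.  66.] backtop [315. 407.]
brown edges [188 304 417 437]
val jumps [(np.int64(165), np.float64(196.0), np.float64(88.0)), (np.int64(166), np.float64(195.0), np.float64(83.0)), (np.int64(167), np.float64(187.0), np.float64(83.0)), (np.int64(182), np.float64(81.0), np.float64(128.0)), (np.int64(183), np.float64(81.0), np.float64(126.0)), (np.int64(290), np.float64(118.0), np.float64(182.0)), (np.int64(291), np.float64(118.0), np.float64(183.0)), (np.int64(303), np.float64(183.0), np.float64(120.0)), (np.int64(304), np.float64(182.0), np.float64(119.0)), (np.int64(305), np.float64(177.0), np.float64(119.0)), (np.int64(311), np.float64(119.0), np.float64(200.0)), (np.int64(312), np.float64(119.0), np.float64(200.0)), (np.int64(320), np.float64(200.0), np.float64(122.0)), (np.int64(321), np.float64(200.0), np.float64(118.0)), (np.int64(322), np.float64(198.0), np.float64(118.0)), (np.int64(344), np.float64(107.0), np.float64(61.0)), (np.int64(345), np.float64(105.0), np.float64(66.0)), (np.int64(380), np.float64(87.0), np.float64(117.0)), (np.int64(436), np.float64(86.0), np.float64(31.0)), (np.int64(437), np.float64(85.0), np.float64(31.0))]
```

Request:
drive_tool:
  deltas: "45 -6 0 0 0;45 -12 0 0 0;45 -18 0 0 0;45 -18 0 -6 0;45 -18 0 -14 0;45 -18 0 -22 0;45 -18 0 -30 0;45 -18 0 -34 0;45 -18 0 -36 0;45 -18 0 -36 0"

```text
time_s: 16.7
position: [0.4753, -0.3664, 0.1503]
tcp_rot: [[1.0, -0.011, -0.0], [-0.011, -1.0, 0.0], [-0.0, -0.0, -1.0]]
force: [0.7, -1.3, -5.4]
opening: 0.639
grasp_force: 30.0
```

Request:
drive_tool:
  deltas: "45 0 0 -2 0;45 0 0 -4 0;45 0 0 -6 0;45 0 0 -8 0;45 0 0 -8 0"

```text
time_s: 17.2
position: [0.4751, -0.3663, 0.1424]
tcp_rot: [[1.0, -0.011, -0.0], [-0.011, -1.0, 0.001], [-0.0, -0.001, -1.0]]
force: [0.0, 0.5, -5.9]
opening: 0.639
grasp_force: 30.0
```

Not in contact yet, so I'll carry on gently.

Request:
drive_tool:
  deltas: "45 0 0 -1 0;45 0 0 -2 0;45 0 0 -3 0;45 0 0 -3 0"

```text
time_s: 17.6
position: [0.4758, -0.3666, 0.1416]
tcp_rot: [[1.0, -0.012, 0.001], [-0.012, -1.0, -0.001], [0.001, 0.001, -1.0]]
force: [-0.4, 1.3, 6.1]
opening: 0.64
grasp_force: 30.0
```

Request:
drive_tool:
  deltas: "45 0 0 -1 0;45 0 0 -2 0;45 0 0 -3 0;45 0 0 -3 0"

```text
time_s: 18.0
position: [0.4771, -0.3667, 0.1411]
tcp_rot: [[1.0, -0.012, 0.004], [-0.012, -1.0, -0.002], [0.004, 0.002, -1.0]]
force: [1.0, 4.4, 17.4]
opening: 0.643
grasp_force: 30.0
```

Request:
drive_tool:
  deltas: "45 0 0 3 0;45 0 0 3 0;45 0 0 3 0"

```text
time_s: 18.3
position: [0.4759, -0.3672, 0.1412]
tcp_rot: [[1.0, -0.011, 0.002], [-0.011, -1.0, -0.002], [0.002, 0.002, -1.0]]
force: [-0.1, 1.6, 7.6]
opening: 0.648
grasp_force: 30.0
```

```bash
python3 tilt.py | head -9
```

```text
18.3 [ 0.47588568 -0.36715388  0.14117239] [-0.12999492  1.61877769  7.55300399] 0.6478026870635037
-4 backbottom [315. 195.] backtop [315. 277.]
0 backbottom [315. 181.] backtop [315. 291.]
4 backbottom [315. 168.] backtop [315. 305.]
8 backbottom [315. 154.] backtop [315. 319.]
16 backbottom [315. 126.] backtop [315. 349.]
24 backbottom [315.  97.] backtop [315. 379.]
32 backbottom [315.  66.] backtop [315. 407.]
brown edges [181 303 417 437]
```

Request:
drive_tool:
  deltas: "58 0 0 3 0;62 0 0 3 0;72 0 0 3 0;78 0 0 3 0;78 0 0 3 0;78 0 0 3 0;78 0 0 3 0;78 0 0 3 0"

```text
time_s: 19.15
position: [0.4752, -0.3664, 0.1427]
tcp_rot: [[1.0, -0.011, -0.0], [-0.011, -1.0, 0.0], [-0.0, -0.0, -1.0]]
force: [0.5, -0.6, 0.6]
opening: 0.896
grasp_force: 0.0
```

```bash
python3 tilt.py | head -9
```

```text
19.15 [ 0.47524258 -0.36644211  0.14269314] [ 0.51858547 -0.60622115  0.64844853] 0.8958198793420021
-4 backbottom [315. 194.] backtop [315. 278.]
0 backbottom [315. 181.] backtop [315. 291.]
4 backbottom [315. 167.] backtop [315. 305.]
8 backbottom [315. 154.] backtop [315. 320.]
16 backbottom [315. 126.] backtop [315. 349.]
24 backbottom [315.  96.] backtop [315. 379.]
32 backbottom [315.  66.] backtop [315. 407.]
brown edges [179 299 417 437]
```

Upright and released. I'll rise clear and check with a top view, by code only since my ten picture views are used.

Request:
drive_tool:
  deltas: "78 0 0 10 0;78 0 0 25 0;78 0 0 45 0;78 0 0 70 0;78 0 0 100 0;78 0 0 130 0;78 -30 0 150 0;78 -60 0 150 0;78 -90 0 150 0;78 -90 0 150 0"

```text
time_s: 20.2
position: [0.3824, -0.3658, 0.2938]
tcp_rot: [[1.0, -0.014, -0.001], [-0.014, -1.0, 0.0], [-0.001, -0.0, -1.0]]
force: [1.0, -0.4, -0.3]
opening: 0.894
grasp_force: 0.0
```

```bash
python3 - <<'E'
from h import *
import cv2
st=bot.read_state();print(st['time_s'],st['position'],st['force'])
t=[.4647,-.3131,-.0113];Q=[.6465,.0386,.113]
def rep(n,c0,lo,hi,box):
    m=imaging.camera_model(n);b=imaging.capture(n)
    h=cv2.cvtColor(b,cv2.COLOR_RGB2HSV);k=((h[:,:,1]>80)&(h[:,:,0]<25)).astype(np.uint8)
    N,L,S,C=cv2.connectedComponentsWithStats(k)
    for s,c in sorted(zip(S[1:].tolist(),C[1:]),reverse=True,key=lambda e:e[0][4])[:4]: print(n,"blob",s,c.round())
    P=np.array([proj(m,[*w([.467,-.366,-.0113],x,y),z]) for x in(-.046,.046) for y in(-.028,.028) for z in(.004,.204)])
    print(n,"pred carton bbox",P.min(0).round(),np.ptp(P,axis=0).round())
    P=np.array([proj(m,[*w(Q,x,y),z]) for x in(0,.092) for y in(-.116,.116) for z in(.012,.212)])
    print(n,"pred row bbox",P.min(0).round(),np.ptp(P,axis=0).round())
for n in("scene","top","wrist"): rep(n,0,0,0,0)
E
```

```text
20.2 [ 0.38235895 -0.36579053  0.29378346] [ 0.96190725 -0.39279622 -0.26145045]
scene blob [115, 266, 68, 66, 2016] [149. 301.]
scene blob [260, 205, 24, 56, 626] [272. 229.]
scene blob [363, 256, 62, 53, 524] [391. 284.]
scene blob [354, 275, 29, 24, 264] [368. 286.]
scene pred carton bbox [114. 266.] [70. 68.]
scene pred row bbox [308. 229.] [117. 117.]
top blob [461, 265, 41, 46, 809] [478. 282.]
top blob [338, 277, 25, 48, 430] [351. 303.]
top blob [282, 186, 31, 30, 428] [293. 200.]
top blob [340, 181, 10, 28, 189] [345. 194.]
top pred carton bbox [461. 265.] [43. 46.]
top pred row bbox [268. 167.] [99. 64.]
wrist blob [263, 409, 377, 30, 8563] [469. 426.]
wrist blob [266, 39, 97, 157, 6627] [313. 113.]
wrist blob [5, 85, 41, 136, 3863] [ 26. 161.]
wrist blob [113, 330, 35, 69, 1252] [127. 364.]
wrist pred carton bbox [265.  40.] [ 95. 154.]
wrist pred row bbox [-1002.  -643.] [1008.  591.]
```

```bash
python3 -c "
from rig import bot
print(bot.hand_in())"
```

```text
the job is handed in; nothing more can be done
None
```

I handed in the job at about 20 s: the open carton stands released and upright in the tote's empty bay. All three camera views matched its predicted position to within about 3 pixels. I did not measure the closed cartons again after the lift, and while lowering I once pushed the carton onto the bay floor by mistake, so it slid about 17 mm in the grip.

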